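# Check the latches, then turn the sample cassette over

### The job

Turn the sample cassette that is held in the swing-over stand upside down, so that its underside can be inspected. First tug it straight up by its fin until it stops hard against its latches, hold it there for a moment to be sure that they hold, and let it settle back into its seat. Then carry the frame right over by its sleeve until it lies on the rests on the other side and let go; leave the loose spare cassette where it is.

Things in the scene. Friction and masses are not known exactly. Their poses are not given: they have to be found in the camera images.
- stand: Swing-over stand, fixed: grey foot plate 170 x 300 x 12 mm, two cheeks carrying a level hinge. Origin: middle of its underside, on the bench; z up, x along the hinge, y along the foot's long side; the hinge axis is 95 mm above the origin. Positions below are (x, y, z) in mm in this frame. On the hinge swings an aluminium frame, 128 mm along x, reaching 90 mm from the hinge, 8 mm thick.
- swing (a joint): Angle of the frame, rad: 0 = level on the rests at +y (start), 3.14 = over on those at -y. It carries, on struts at x = +-47, a black sleeve that spins freely, 16 mm thick, 76 mm long along x, 150 mm from the hinge: centre at the start (0, 150, 95), its middle 60 mm clear of the frame's edge; it rises over the hinge as the angle grows. Stiff, stays where left; up to 7 N at the sleeve moves it.
- cassette (a joint): Lift of the held grey cassette off its seat, m: 0 seated, 0.008 stopped by its two latch hooks (over its x ends, from x = +-40 out). 90 x 66 x 20 mm, at the start centred at y = 48, top at z = 119. Fin on its top: 50 mm along x, 12 thick along y, 30 high, centre (0, 48, 134). A spring draws it back: pull about 4.5 N to start it, 8 N at the stop; over 15 N may lift the frame too.
- spare_center (a point): Spare cassette, loose on the bench and not to be moved: the same form as the held one (90 x 66 x 20 mm with a fin, 49 mm high in all). The point is on its middle line, 25 mm above the bench.

How it is judged:
By the outcome, as a careful person would: the job done as asked, in the order asked, and still so for the second after the job is handed in, with the robot touching nothing.
It also fails if it takes over 54 s, if anything falls off the work surface, if the arm or the gripper's body presses on something with over 40 N, if the wrist force passes 120 N, or if a joint passes its speed limit or range.

### The arm

A 6-joint arm with a two-finger parallel gripper is mounted at the origin on the work surface. World frame = base frame: x ahead of the robot, y to its left, z up, the work surface at z = 0. Lengths are in m, angles in degrees, forces in N, time in s.
With the tool pointing down it reaches from about 0.325 to 0.75 m from the base axis. Payload 7.6 kg.
Tool frame: the origin (TCP) lies on the centre line of the jaws, within the pads' length; the fingertips stand 25 mm ahead of it and the grasp point (between the pads) lies 6 mm ahead of it; x points along the fingers, y is the direction in which the jaws open and shut, and the axes are right-handed (so a half turn about x gives the same grasp; the last joint's range is limited). The gripper opens to 85 mm and grips with 20 to 120 N. Pads are 22 mm wide; open, the fingers measure 114 mm over their backs; the gripper's body (76 mm by 85 mm) begins 54 mm behind the grasp point. The pads swing forward as they close: fully open they stand 13 mm farther back than shut.
Start: joints at [-68.027, 2.991, 80.254, -0, 96.75, -4.028], TCP at [0.23, -0.472, 0.256] pointing down, gripper open.
Joint ranges: [-166.34, 166.34], [-52.06, 124.39], [6.96, 135.62], [-60.46, 240.46], [14.63, 156.25], [-167.68, 167.68]. Speed limits (degrees/s): [147.25, 147.25, 172.46, 180, 180, 180].

### API

Orientations are given as a 3x3 rotation matrix whose columns are the frame's x, y, z axes.
In Python, from bench import robot gives the robot as it stands. The module is installed in compiled form; this text tells all that it offers. Calls block until the motion is done:
- robot.movep(position, orientation): joint-space move of the TCP to a pose.
- robot.line_to(position, frame=None, speed=0.15, force_limit=None): straight line of the TCP; frame=None keeps the orientation; speed is the mean speed in m/s. With force_limit (N) it stops when the force on the tool has changed by that much, and returns True; else False.
- robot.movej(angles): joint-space move.
- robot.gripper_to(opening, newtons=None): finger opening in m; newtons is the grip in N (None keeps the last); returns when the fingers have stopped.
- robot.pause(seconds).
- robot.solve_ik(position, orientation): joint angles nearest the present ones, or None.
- robot.read_camera(name): name is "scene" or "side" or "wrist"; returns a dict with "image" (480x640x3 uint8, red, green, blue), "z_map" (480x640 float32, m along the optical axis (not along the pixel's ray), 0 where there is no reading), "fx", "fy", "cx", "cy" (pixels), "extrinsics" (4x4, takes a point from camera to world coordinates). Camera axes: x right, y up, looking along -z (the intrinsics and any distortion apply to the point x, -y, -z); pixel columns grow to the right and rows downward; lengths in m; the calibration is good to about 2 mm. A picture is of the moment at which its call begins.
A pose or a line that the arm cannot do raises robot.Unreachable and nothing moves.
- robot.hand_in(): hands the job in, once; it reports no verdict.
Trained networks look in the newest picture that a camera, given by its name, has taken for a name from the list of things; names that differ only in an ending like _2 or _b are one class to them, and where a whole thing is asked for, a point or a joint stands for the part that bears it (a point fixed in the world has none). Each returns a list of dicts, best first, with "score" (0 to 1); they miss things now and then, are a little off and sometimes report something else, mostly with a low value. They report only what shows in the picture. A call takes as long as a camera call.
- robot.spot_in(camera, thing): "rect" ([left, top, width, height] in pixels, round what is visible of it).
- robot.trace(camera, thing): "region" (480x640 bool, what is visible of it) and "rect" ([left, top, width, height] in pixels, round what is visible of it).
- robot.place_of(camera, thing): "pixel" ([row, column] in pixels: a listed point, or the origin of a listed thing).
Readings, each from a call of its own:
- robot.current_time(): time.
- robot.current_joint_positions(): joint angles.
- robot.current_qd(): joint speeds.
- robot.current_effort(): joint torques, N m.
- robot.current_tcp_pos(): TCP position.
- robot.current_orientation(): TCP orientation.
- robot.current_ft_force(): force on the tool from outside, world axes, zero at the start.
- robot.current_ft_torque(): the same for the moment, N m.
- robot.current_opening(): finger opening in m.
Only numpy, scipy, OpenCV 4.12 (cv2) and the standard library are available. Lean on these libraries where they do the work, as an engineer would, in place of code of your own. Each camera call takes 0.05 s, during which the arm holds its last target. There are 200 camera calls.

## Working session

There is one attempt and no reset: what is moved stays moved. The work goes in short steps, each a Python script; the robot and the scene stay as the last script left them, time stands still between calls to the robot, and variables do not carry over. Pictures are saved under pics/ and viewed, about 8 in all and at most 12, crops included, and the job is handed in when it is done.

```bash
mkdir -p pics; cat > h.py <<'E'
import numpy as np, cv2
from bench import robot
def cam(n):
    return robot.read_camera(n)
def cloud(c):
    z=c["z_map"]; v,u=np.mgrid[0:480,0:640]
    p=np.stack([(u-c["cx"])/c["fx"]*z,-(v-c["cy"])/c["fy"]*z,-z],-1)
    E=c["extrinsics"]; return p@E[:3,:3].T+E[:3,3]
def save(img,n): cv2.imwrite("pics/"+n,cv2.cvtColor(img,cv2.COLOR_RGB2BGR))
E
python3 - <<'E'
from h import *
ims=[]
for n in("scene","side"):
    c=cam(n); P=cloud(c); im=c["image"].copy()
    np.savez(n+".npz",P=P,z=c["z_map"],im=im)
    print(n,c["extrinsics"].round(3).tolist(),c["fx"])
    for t,col in(("stand",(255,0,0)),("swing",(0,255,0)),("cassette",(0,0,255)),("spare_center",(255,255,0))):
        for r in robot.trace(n,t)[:2]:
            m=r["region"]&(c["z_map"]>0); q=P[m]
            print(t,"trace",round(r["score"],2),r["rect"],q.mean(0).round(3),np.percentile(q,2,axis=0).round(3),np.percentile(q,98,axis=0).round(3))
            x,y,w,h=map(int,r["rect"]); cv2.rectangle(im,(x,y),(x+w,y+h),col,1)
        for r in robot.place_of(n,t)[:2]:
            a,b=r["pixel"]; print(t,"place",round(r["score"],2),a,b,P[int(a),int(b)].round(3)); cv2.circle(im,(int(b),int(a)),4,col,-1)
    save(im,n+"0.png")
print(robot.current_time(),robot.current_orientation().round(3))
E
```

```text
scene [[-0.876, -0.39, 0.283, 0.871], [0.482, -0.711, 0.512, 0.44], [0.002, 0.585, 0.811, 0.803], [0.0, 0.0, 0.0, 1.0]] 589.4316357469074
stand trace 0.72 [300.8, 186.9, 155.7, 174.8] [0.561 0.054 0.052] [ 0.455 -0.119  0.007] [0.643 0.174 0.139]
stand trace 0.52 [350.5, 225.5, 75.0, 51.9] [0.558 0.074 0.122] [0.511 0.032 0.104] [0.6   0.105 0.149]
stand place 0.56 270.7 371.5 [0.594 0.085 0.118]
swing trace 0.81 [335.9, 219.0, 113.0, 114.0] [0.562 0.086 0.111] [0.492 0.011 0.095] [0.62  0.175 0.148]Traceback (most recent call last):
  File "<stdin>", line 12, in <module>
ValueError: it knows: spare_center, stand
```

```bash
python3 - <<'E'
from h import *
for n in("scene","side"):
    c=cam(n); P=cloud(c); im=c["image"].copy()
    d={}
    for t,col in(("stand",(255,0,0)),("swing",(0,255,0)),("cassette",(0,0,255)),("spare_center",(255,255,0))):
        for i,r in enumerate(robot.trace(n,t)[:2]):
            d[t+str(i)]=r["region"]
            m=r["region"]&(c["z_map"]>0); q=P[m]
            print(t,"trace",round(r["score"],2),r["rect"],q.mean(0).round(3),np.percentile(q,2,axis=0).round(3),np.percentile(q,98,axis=0).round(3))
            x,y,w,h=map(int,r["rect"]); cv2.rectangle(im,(x,y),(x+w,y+h),col,1)
        if t in("stand","spare_center"):
          for r in robot.place_of(n,t)[:2]:
            a,b=r["pixel"]; print(t,"place",round(r["score"],2),a,b,P[int(a),int(b)].round(3)); cv2.circle(im,(int(b),int(a)),4,col,-1)
    np.savez(n+".npz",P=P,z=c["z_map"],im=c["image"],**d)
    save(im,n+"0.png")
    print(n,c["extrinsics"].round(3).tolist())
print(robot.current_time(),robot.current_orientation().round(3).tolist())
E
```

```text
stand trace 0.84 [300.3, 186.0, 157.2, 173.2] [0.56  0.053 0.052] [ 0.453 -0.121  0.006] [0.642 0.174 0.139]
stand place 0.58 268.8 373.1 [0.59  0.085 0.12 ]
swing trace 0.65 [338.2, 218.6, 113.6, 117.6] [0.563 0.088 0.109] [0.491 0.011 0.015] [0.621 0.175 0.148]
cassette trace 0.75 [349.9, 225.6, 73.7, 50.2] [0.558 0.074 0.123] [0.512 0.032 0.104] [0.6   0.105 0.149]
cassette trace 0.16 [301.9, 185.3, 153.7, 177.0] [0.56  0.053 0.052] [ 0.456 -0.119  0.009] [0.642 0.173 0.14 ]
spare_center trace 0.71 [267.1, 388.8, 69.6, 52.6] [0.759 0.189 0.023] [0.713 0.146 0.009] [0.804 0.228 0.05 ]
spare_center place 0.57 408.4 301.6 [0.759 0.188 0.048]
scene [[-0.876, -0.39, 0.283, 0.871], [0.482, -0.711, 0.512, 0.44], [0.002, 0.585, 0.811, 0.803], [0.0, 0.0, 0.0, 1.0]]
stand trace 0.73 [243.4, 195.0, 233.7, 197.2] [0.538 0.083 0.052] [ 0.445 -0.08   0.006] [0.637 0.176 0.14 ]
stand place 0.67 296.5 367.4 [0.539 0.038 0.012]
swing trace 0.76 [259.3, 200.7, 163.9, 115.9] [0.551 0.099 0.111] [0.488 0.034 0.093] [0.619 0.177 0.148]
cassette trace 0.85 [308.3, 200.0, 81.4, 70.1] [0.55  0.079 0.121] [0.511 0.044 0.101] [0.597 0.106 0.149]
spare_center trace 0.78 [107.5, 287.1, 86.9, 78.2] [0.745 0.195 0.022] [0.704 0.148 0.004] [0.798 0.231 0.05 ]
spare_center place 0.93 314.5 149.3 [0.745 0.196 0.041]
side [[-0.932, 0.192, -0.309, 0.405], [-0.363, -0.477, 0.8, 0.601], [0.006, 0.858, 0.514, 0.446], [0.0, 0.0, 0.0, 1.0]]
0.9 [[0.0, 0.438, -0.899], [-0.0, -0.899, -0.438], [-1.0, 0.0, -0.0]]
```

View pics/scene0.png

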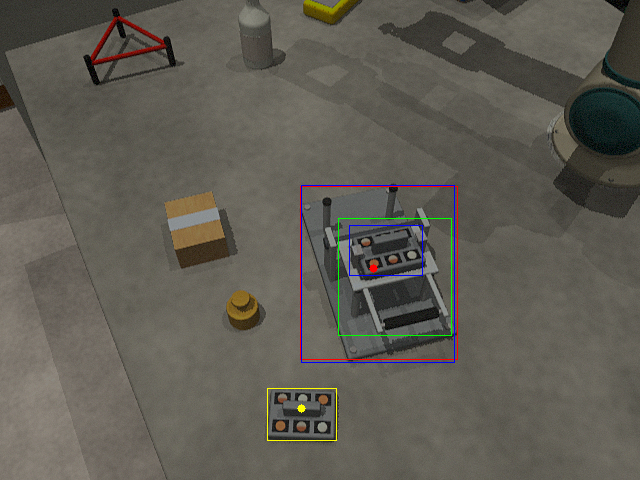

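View pics/side0.png

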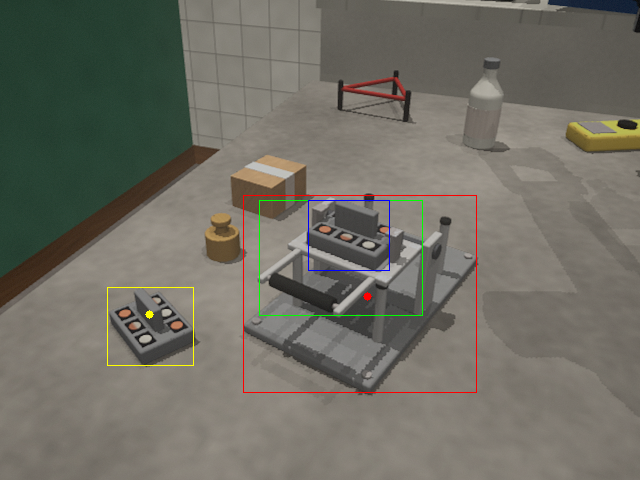

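```bash
python3 - <<'E'
from h import *
F=[];S=[];A=[]
for n in("scene","side"):
    d=np.load(n+".npz"); P=d["P"]; im=d["im"].astype(int); ok=d["z"]>0
    box=ok&(P[...,0]>.4)&(P[...,0]<.7)&(P[...,1]>-.16)&(P[...,1]<.22)
    fin=P[box&(P[...,2]>.142)&d["cassette0"]]
    sl=P[box&(P[...,2]>.085)&(P[...,2]<.12)&(im.max(-1)<60)&(P[...,1]>.1)]
    pl=P[box&(P[...,2]>.007)&(P[...,2]<.017)]
    for nm,q in(("fin",fin),("sleeve",sl),("plate",pl)):
        (c,s,a)=cv2.minAreaRect(q[:,:2].astype(np.float32)*1000)
        print(n,nm,len(q),np.round(c,1),np.round(s,1),round(a,2),"z",np.percentile(q[:,2],[2,50,98]).round(4))
        print(cv2.boxPoints((c,s,a)).round().tolist())
    cap=P[box&(P[...,2]>.12)&(P[...,1]<0.02)]
    print("high -y",cap.min(0).round(3) if len(cap) else 0,cap.max(0).round(3) if len(cap) else 0)
E
```

```text
scene fin 322 [553.   65.6] [15.2 50.4] 77.82 z [0.1424 0.1473 0.15  ]
[[527.0, 64.0], [576.0, 53.0], [579.0, 68.0], [530.0, 78.0]]
scene sleeve 835 [564.4 134. ] [ 84.2 114.6] 77.42 z [0.0917 0.1012 0.1141]
[[499.0, 105.0], [611.0, 80.0], [629.0, 163.0], [518.0, 188.0]]
scene plate 9567 [528.5  22.3] [301.9 197.4] 76.08 z [0.0088 0.0121 0.0151]
[[396.0, -100.0], [588.0, -148.0], [661.0, 145.0], [469.0, 193.0]]
high -y 0 0
side fin 442 [550.8  66.2] [14.4 49.5] 76.63 z [0.1423 0.1476 0.1496]
[[525.0, 65.0], [573.0, 53.0], [577.0, 67.0], [528.0, 79.0]]
side sleeve 1053 [557.5 137.8] [102.1  73.5] 57.95 z [0.0889 0.1004 0.1042]
[[499.0, 114.0], [562.0, 75.0], [616.0, 162.0], [553.0, 201.0]]
side plate 13264 [558.8  36.3] [348.9 201.4] 75.4 z [0.0087 0.0128 0.0148]
[[417.0, -107.0], [612.0, -158.0], [700.0, 180.0], [505.0, 231.0]]
high -y 0 0
```

```bash
cat >> h.py <<'E'
def frame(p):
    c,s=np.cos(p[2]),np.sin(p[2]); R=np.array([[c,-s,0],[s,c,0],[0,0,1]]); return R,np.array([p[0],p[1],0])
E
python3 - <<'E'
from h import *
from scipy.optimize import least_squares
def sd(q,c,h):
    d=np.abs(q-c)-h; return np.linalg.norm(np.maximum(d,0),axis=1)+np.minimum(d.max(1),0)
B=[((0,0,6),(85,150,6)),((0,48,109),(45,33,10)),((0,48,134),(25,6,15)),((0,150,95),None)]
B=[(np.array(c,float)/1000,None if h is None else np.array(h)/1000) for c,h in B]
def res(p,P):
    R,t=frame(p); q=(P-t-[0,0,p[3]])@R
    ds=[]
    for c,h in B:
        if h is None:
            rr=np.hypot(q[:,1]-c[1],q[:,2]-c[2])-.008
            ds.append(np.where(np.abs(q[:,0])<.038,rr,.05))
        else: ds.append(sd(q,c,h))
    ds=np.array(ds); i=np.abs(ds).argmin(0); r=ds[i,np.arange(len(P))]
    return r
W=[]
for n in("scene","side","both"):
    if n!="both":
        d=np.load(n+".npz"); m=cv2.dilate((d["stand0"]|d["swing0"]).astype(np.uint8),np.ones((3,3)))>0
        P=d["P"][m&(d["z"]>0)]; P=P[(P[:,2]>.006)]; W.append(P)
    else: P=np.vstack(W)
    best=min((least_squares(res,[.541+a,.019+b,np.radians(-13),0],args=(P,),loss="cauchy",f_scale=.002,x_scale=[.01,.01,.05,.01]) for a in(-.01,0,.01) for b in(-.01,0,.01)),key=lambda s:s.cost)
    print(n,len(P),best.x.round(4),np.degrees(best.x[2]).round(2),best.cost, (np.abs(res(best.x,P))<.003).mean())
np.save("pose.npy",best.x)
p=best.x;R,t=frame(p)
for s in(1,-1):
    O=np.stack([[0,0,-1],s*R[:,1],np.cross([0,0,-1],s*R[:,1])],1)
    for q in((0,48,180),(0,48,150),(0,150,101),(0,0,251),(0,-150,101)):
        j=robot.solve_ik(t+R@(np.array(q)/1000),O); print(s,q,None if j is None else np.round(j,1))
E
```

```text
scene 17476 [ 5.414e-01  1.880e-02 -2.465e-01  1.000e-04] -14.12 0.04689723463697001 0.7362668802929733
side 24915 [ 0.5392  0.0182 -0.2435  0.0009] -13.95 0.0644037751564273 0.7399157134256472
both 42391 [ 0.5396  0.0185 -0.2423  0.0006] -13.88 0.11329634622069351 0.7346134792762614
1 (0, 48, 180) [  2.9   9.8  81.6  -0.   88.6 -73.2]
1 (0, 48, 150) [  2.9  11.1  83.7  -0.   85.2 -73.2]
1 (0, 150, 101) [ 12.4  20.4  78.3  -0.   81.2 -63.7]
1 (0, 0, 251) [ -2.    5.5  78.2  -0.   96.3 -78.1]
1 (0, -150, 101) [-18.2   8.4  92.7  -0.   79.  -94.4]
-1 (0, 48, 180) [  2.9   9.8  81.6  -0.   88.6 106.8]
-1 (0, 48, 150) [  2.9  11.1  83.7  -0.   85.2 106.8]
-1 (0, 150, 101) [ 12.4  20.4  78.3  -0.   81.2 116.3]
-1 (0, 0, 251) [ -2.    5.5  78.2  -0.   96.3 101.9]
-1 (0, -150, 101) [-18.2   8.4  92.7  -0.   79.   85.6]
```

```bash
cat >> h.py <<'E'
p=np.load("pose.npy"); R,t=frame(p)
O=np.stack([[0,0,-1],R[:,1],np.cross([0,0,-1],R[:,1])],1)
def w(x,y,z): return t+R@(np.array([x,y,z])/1000)
def loc(v=None): return (R.T@((robot.current_tcp_pos() if v is None else v)-t)*1000).round(2)
def f(): return (R.T@np.array(robot.current_ft_force())).round(2)
E
python3 - <<'E'
from h import *
robot.gripper_to(.045,25)
robot.movep(w(0,48,230),O)
c=cam("wrist"); P=cloud(c); m=(c["z_map"]>0)
q=((P-t)@R)*1000
k=m&(q[...,2]>142)&(q[...,2]<153)&(abs(q[...,0])<32)&(abs(q[...,1]-48)<14)
print("fin pts",k.sum(),np.percentile(q[k],[2,50,98],axis=0).round(1) if k.any() else 0)
save(c["image"],"w1.png"); print(robot.current_time(),f(),loc())
E
```

```text
fin pts 2090 [[-23.   43.1 144.6]
 [ -0.3  48.8 146.9]
 [ 24.8  54.5 148.3]]
3.6583 [-0.22 -0.51  0.1 ] [  0.29  47.17 230.04]
```

View pics/w1.png

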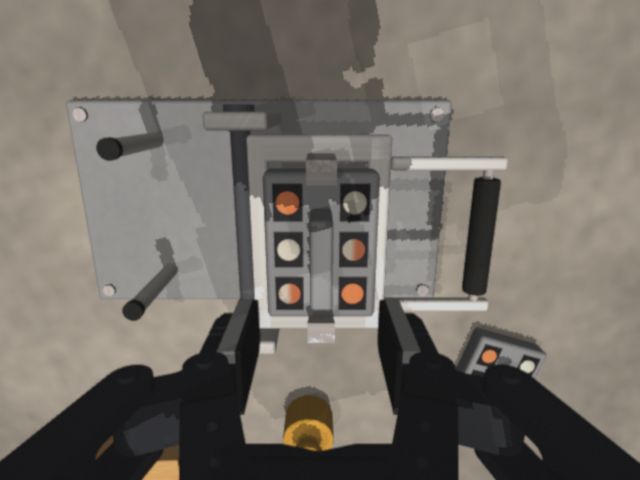

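The wrist view shows the fin upright at about (320,250) between the open pads, the sleeve at (482,235), and the -y rests at (110,148) and (133,310). Measured fin position agrees with the fitted pose to within 1 mm.

```bash
python3 - <<'E'
from h import *
print(robot.line_to(w(0,48.5,149.5),O,speed=.08,force_limit=8),loc(),f())
robot.gripper_to(0.0,25); robot.pause(.2)
print(robot.current_opening(),loc(),f(),robot.current_ft_torque(),robot.current_time())
E
```

```text
False [  0.35  48.61 150.25] [ 0.5   0.16 -0.37]
0.011097959915233697 [  0.17  48.56 149.96] [ 0.09 -0.62  4.2 ] [-0.00756651  0.10757632 -0.03131748] 5.4083
```

```bash
python3 - <<'E'
from h import *
robot.gripper_to(0.0,50); robot.pause(.1)
z0=robot.current_tcp_pos()[2]*1000; a=loc(); print(a,f(),robot.current_opening())
for i in range(1,26):
    d=i if i<7 else 6+(i-6)*.5
    robot.line_to(w(a[0],a[1],149.5+d),speed=.02,force_limit=8); robot.pause(.05)
    F=f(); print(d,loc()[2],F,end=" ; ")
    if F[2]<-11.5 or d>13: break
robot.pause(1.0); print("hold",loc(),f(),robot.current_opening(),robot.current_time())
E
```

```text
[  0.18  48.54 149.99] [-0.83 -1.13  4.94] 0.010919093372810829
1 150.05 [ 1.6   0.21 -0.02] ; 2 150.94 [ 3.34  1.46 -4.74] ; 3 152.31 [ 3.71  0.96 -4.89] ; 4 153.44 [ 3.79  1.2  -4.93] ; 5 154.44 [ 3.29  0.85 -6.29] ; 6 155.43 [ 4.59  1.39 -5.47] ; 6.5 155.94 [ 2.73  1.38 -6.81] ; 7.0 156.43 [ 2.88  1.3  -7.46] ; 7.5 156.96 [ 2.66  0.69 -7.24] ; 8.0 157.44 [ 1.48  1.43 -6.97] ; 8.5 157.97 [ 2.22  1.34 -7.8 ] ; 9.0 158.16 [ 4.56  2.21 -9.82] ; 9.5 158.23 [  4.49   1.57 -12.63] ; hold [1.1000e-01 4.8480e+01 1.5824e+02] [  6.02   2.14 -13.69] 0.010856160330398172 10.625
```

```bash
python3 - <<'E'
from h import *
a=loc()
robot.line_to(w(a[0],a[1],149.8),speed=.015,force_limit=18); robot.pause(.2)
print("down",loc(),f())
if f()[2]<-2:
    robot.line_to(w(a[0],a[1],149.2),speed=.01); print(loc(),f())
robot.gripper_to(.04); robot.pause(.2); print(loc(),f())
robot.line_to(w(0,48,200),O,speed=.15)
c=cam("wrist"); P=cloud(c); m=c["z_map"]>0; q=((P-t)@R)*1000
k=m&(q[...,2]>135)&(abs(q[...,0])<30)&(abs(q[...,1]-48)<14)&(q[...,2]<165)
print("fin z",np.percentile(q[k],[2,50,98],axis=0).round(1))
robot.movep(w(0,150,150),O)
c=cam("wrist"); P=cloud(c); m=c["z_map"]>0; q=((P-t)@R)*1000
k=m&(c["image"].max(-1)<70)&(abs(q[...,0])<36)&(abs(q[...,1]-150)<15)&(abs(q[...,2]-97)<14)
print("sleeve",k.sum(),np.percentile(q[k],[2,50,98],axis=0).round(1))
save(c["image"],"w2.png"); print(robot.current_time(),f(),loc())
E
```

```text
down [  0.18  48.51 150.13] [-0.8   0.45 -2.49]
[  0.19  48.55 150.02] [-3.23  0.28  4.02]
[1.4000e-01 4.8470e+01 1.4919e+02] [-0.55  0.33 -1.32]
fin z [[-23.3  43.1 138.4]
 [ -1.9  48.9 147. ]
 [ 24.7  54.5 148.3]]
sleeve 5202 [[-35.4 143.4  96.1]
 [ -3.8 150.7 100.9]
 [ 34.2 157.9 102.8]]
13.55 [-0.55 -0.46  0.66] [ -0.15 149.69 149.28]
```

View pics/w2.png

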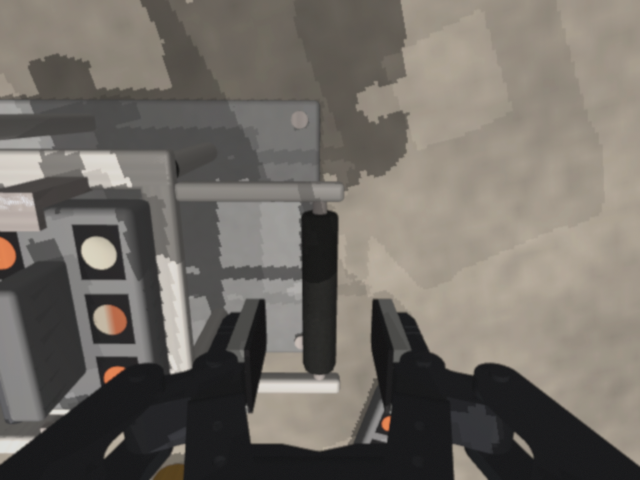

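The sleeve is centred between the pads (320,290) with the struts clear, and the fin is back at its seated height.

```bash
cat > arc.py <<'E'
from h import *
def arc(a0,a1,dr=0.,step=5,zc=101.):
    for a in np.arange(a0,a1+.1,step):
        th=np.radians(a); u=np.array([0,np.cos(th),np.sin(th)]); tg=np.array([0,-np.sin(th),np.cos(th)])
        c=w(0,0,zc); robot.line_to(c+R@u*(.150+dr),O,speed=.1)
        F=f(); fr,ft=F@u,F@tg
        if a%15==0 or abs(fr)>15: print(a,"dr %.4f fr %.1f ft %.1f fx %.1f"%(dr,fr,ft,F[0]),loc(),round(robot.current_opening(),4))
        dr+=np.clip(fr*5e-5,-.0005,.0005)
        if np.linalg.norm(F)>30: print("STOP",a,F); break
    return a,dr
E
python3 - <<'E'
from arc import *
print(robot.line_to(w(0,150.5,101),O,speed=.08,force_limit=8),loc(),f())
robot.gripper_to(0,50); robot.pause(.1)
print(robot.current_opening(),loc(),f())
print(arc(5,40),robot.current_time(),robot.current_ft_torque())
E
```

```text
False [  0.22 150.62 101.33] [-0.35  1.38 -0.06]
0.01449015631292331 [  0.33 150.58 101.82] [-1.1  -2.19  5.04]
15.0 dr 0.0004 fr 4.9 ft 2.2 fx 4.3 [  0.26 145.57 140.02] 0.014
30.0 dr 0.0011 fr 3.9 ft 2.2 fx 4.6 [  0.2  130.74 176.29] 0.0145
(np.float64(40.0), np.float64(0.0014221171369291573)) 17.025 [-0.18765468 -0.86648216  0.07065765]
```

```bash
python3 - <<'E'
from arc import *
c=cam("scene"); save(c["image"][100:400,200:560],"s2.png")
print(arc(45,170,.0014),robot.current_time(),f())
c=cam("scene"); save(c["image"][100:400,200:560],"s3.png")
E
python3 -c "
import cv2,numpy as np
cv2.imwrite('pics/s23.png',np.hstack([cv2.imread('pics/s2.png'),cv2.imread('pics/s3.png')]))"
```

```text
45.0 dr 0.0014 fr 1.9 ft 2.8 fx 5.3 [1.4000e-01 1.0690e+02 2.0764e+02] 0.0144
60.0 dr 0.0017 fr 2.4 ft 3.0 fx 5.0 [1.0000e-01 7.5480e+01 2.3184e+02] 0.0141
75.0 dr 0.0020 fr 1.1 ft 4.0 fx 5.7 [3.0000e-02 3.8740e+01 2.4695e+02] 0.0144
90.0 dr 0.0022 fr 0.6 ft 3.3 fx 5.7 [-2.0000e-02 -7.6000e-01  2.5188e+02] 0.0146
105.0 dr 0.0022 fr -0.6 ft 3.7 fx 6.5 [-1.0000e-01 -4.0120e+01  2.4627e+02] 0.0146
120.0 dr 0.0021 fr -1.2 ft 4.1 fx 7.2 [-1.7000e-01 -7.6590e+01  2.3055e+02] 0.0141
135.0 dr 0.0018 fr -3.1 ft 4.6 fx 7.9 [  -0.25 -107.5   205.95] 0.0145
150.0 dr 0.0013 fr -4.5 ft 4.9 fx 8.8 [  -0.29 -130.87  174.32] 0.0141
165.0 dr 0.0006 fr -3.9 ft 4.7 fx 7.3 [  -0.31 -145.16  137.79] 0.0142
(np.float64(170.0), np.float64(0.0002288451311649307)) 24.4417 [ 8.4   3.48 -5.84]
```

View pics/s23.png

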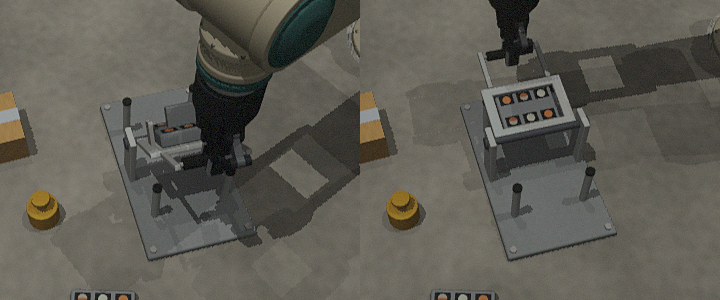

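The left crop shows the frame swung about 40° in the gripper; the right shows it nearly over, underside up, with the sleeve still held at (515,45). Now I'll lower it onto the rests.

```bash
python3 - <<'E'
from arc import *
print(arc(175,175,0))
a=loc()
for z in np.arange(112,92,-1.5):
    s=robot.line_to(w(a[0],-150-.3,z),O,speed=.03,force_limit=15); robot.pause(.05)
    F=f(); print(z,s,loc()[1:],F)
    if F[2]>14 or s: break
robot.pause(.2); print(loc(),f(),robot.current_time())
E
```

```text
(np.float64(175.0), np.float64(-0.00019550591784340055))
112.0 False [-149.32  110.62] [ 6.53  5.82 -3.48]
110.5 False [-149.37  109.38] [ 6.1   5.04 -1.52]
109.0 False [-149.44  107.96] [ 6.26  6.55 -0.68]
107.5 False [-149.47  106.53] [ 5.44  5.59 -1.09]
106.0 False [-149.53  105.04] [ 5.58  5.76 -1.05]
104.5 False [-149.52  103.57] [ 6.83  3.99 -0.85]
103.0 False [-149.52  102.1 ] [ 5.1   4.94 -0.72]
101.5 False [-149.55  101.75] [1.64 6.21 8.52]
100.0 False [-149.54  101.58] [-4.41  6.17 15.73]
[-8.0000e-02 -1.4955e+02  1.0159e+02] [-3.82  5.46 15.55] 27.675
```

```bash
python3 - <<'E'
from h import *
robot.gripper_to(.045); robot.pause(.2); print(loc(),f())
robot.line_to(w(0,-150,200),O,speed=.12)
c=cam("wrist"); P=cloud(c); m=c["z_map"]>0; q=((P-t)@R)*1000
k=m&(c["image"].max(-1)<70)&(abs(q[...,0])<36)&(abs(q[...,1]+150)<15)&(abs(q[...,2]-97)<20)
print("sleeve",k.sum(),np.percentile(q[k],[2,50,98],axis=0).round(1))
robot.movep(w(0,-230,280),O)
ims=[]
for n in("scene","side"):
    c=cam(n);P=cloud(c);q=((P-t)@R)*1000;m=c["z_map"]>0
    k=m&(abs(q[...,0])<60)&(q[...,1]>-88)&(q[...,1]<-12)&(q[...,2]>80)&(q[...,2]<130)
    A=np.c_[q[k][:,:2],np.ones(k.sum())]; s=q[k][:,2]; g=abs(s-np.percentile(s,80))<4
    co=np.linalg.lstsq(A[g],s[g],rcond=None)[0]; print(n,k.sum(),"plane",co.round(4),np.percentile(s,[10,50,90]).round(1))
    for r in robot.trace(n,"spare_center")[:2]: print("spare",round(r["score"],2),np.round(r["rect"],1),P[r["region"]&m].mean(0).round(3))
    ims.append(c["image"][100:450,100:500])
save(np.hstack(ims),"fin.png"); print(robot.current_time(),f())
E
```

```text
[  -0.39 -150.35   99.79] [ 0.01 -0.21 -0.86]
sleeve 3333 [[ -34.8 -156.5   95.7]
 [  -3.1 -149.4  100.9]
 [  34.2 -141.8  102.9]]
scene 2908 plane [-2.00000e-04  2.10000e-03  9.88911e+01] [89.9 92.5 99.7]
spare 0.6 [266.7 388.   69.8  54.4] [0.759 0.188 0.023]
side 2809 plane [-2.3000e-03  6.1000e-03  9.9892e+01] [ 91.5  93.2 100.3]
spare 0.94 [111.1 288.6  82.5  73.8] [0.745 0.194 0.022]
30.0333 [0.58 0.39 1.14]
```

View pics/fin.png

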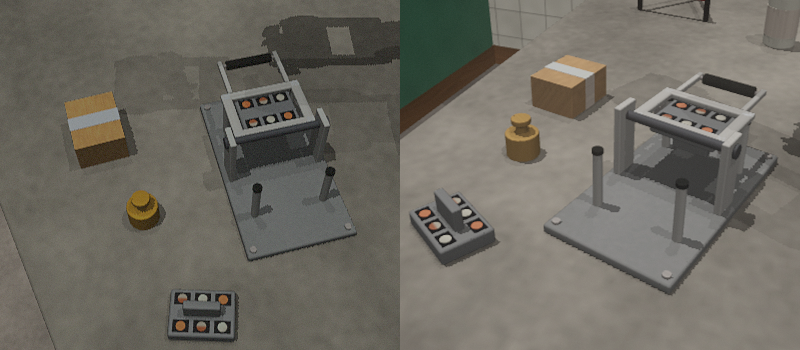

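Both views show the frame lying level on the -y rests with the underside up (about (268,108) left, (695,112) right). The gripper is clear and the spare has not moved. Handing in.

```bash
python3 -c "
from h import *
robot.hand_in(); print(robot.current_time())"
```

```text
the job is handed in; nothing more can be done
the job is handed in; nothing more can be done
```

The held cassette is now upside down on the -y rests, the gripper is clear of it, and I handed the job in at about 30 s of the 54 s allowed.

- **Latch test:** I gripped the fin and pulled it straight up. It stopped hard after about 8 mm, and the pull rose to about 13.7 N while I held it for 1 s, so the latches held. I then lowered it, and the fin top measured the same height as before the tug.
- **Swing-over:** I carried the frame round by its sleeve, with side forces staying under about 9 N. I lowered it until the rests pushed back at about 15 N, then let go and backed off.
- **Last checks:** The sleeve is at its mirrored position (y ≈ -149.4 mm, same height as at the start). The frame is level to within about 0.4°. The spare cassette's measured position is unchanged to about 1 mm. The force on the tool was near zero.

None of these checks failed or disagreed.

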